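# Load the keyed vial rack into the autosampler

## Robot

A 6-joint arm with a two-finger parallel gripper is mounted at the origin on the work surface. World frame = base frame: x ahead of the robot, y to its left, z up, the work surface at z = 0. Lengths are in m, angles in rad, forces in N, time in s.
With the tool pointing down it reaches from about 0.375 to 0.975 m from the base axis. Payload 3.8 kg.
Tool frame: the origin (TCP) lies at the very end of the fingers, on their centre line; the grasp point (between the pads) lies 19 mm behind it; z points along the fingers, y is the direction in which the jaws open and shut (so a half turn about z gives the same grasp; the last joint's range is limited). The gripper opens to 85 mm and grips with 20 to 120 N. Pads are 22 mm wide; open, the fingers measure 114 mm over their backs; the gripper's body (76 mm by 85 mm) begins 54 mm behind the grasp point. The pads swing forward as they close: fully open they stand 13 mm farther back than shut.
Start: joints at [1.291, 0.264, 1.604, -0, 1.274, -0.037], TCP at [0.162, 0.655, 0.231] pointing down, gripper open.
Joint ranges: [-2.63, 2.63], [-0.94, 2.18], [0.31, 2.57], [-1.31, 4.45], [0, 2.66], [-2.55, 2.55]. Speed limits (rad/s): [2.57, 2.57, 3.14, 3.14, 3.14, 3.14].

## Interface

Orientations are given as a rotation vector (axis times angle).
In Python, from workcell import bot, viewer gives the robot as it stands.
- The arm moves only by the tool jog_arm, never from a script. Its argument "motion" is a list of rows, each an object of numbers: "dx", "dy", "dz": the shift along the world's x, y, z in cm; "turn": the turn about the world's z in rad. A call has 1 to 12 rows; each row shifts and turns the commanded pose from where the row before left it; what a row does not reach is not made up. A row lasts 1/12 s, in which the tool goes at most 41.7 mm and 7.16 degrees, less where a joint would pass 70% of its speed; a pose out of reach is approached as far as the arm can. A call is refused whole if a number of a shift passes 4.17 or a number of a turn 0.125, either way. A call with a gripper value outside its range is refused whole. "fingers" is the finger opening in cm, from 0 to 8.54, set as the call begins (left out, the last holds). The fingers move at their own pace and stop on an object; "grip_force" is the grip in N (left out, the last holds). Time passes only in rows, so rows that do not move let the fingers close. It gives the time, the measured TCP pose, the force and the opening at its end, in the units of the state.
- bot.read_state(): the state, without advancing time (a new reading comes with each control period).
- viewer.read_camera(name): name is "side" or "top"; returns (picture, depth): 384x512x3 uint8, red, green, blue; 384x512 float32, m along the optical axis (not along the pixel's ray), 0 where there is no reading.
- viewer.camera_info(name): a dict with "vertical_fov" (degrees; the focal length in pixels is half the picture's height over the tangent of half this angle, whatever the lens; pixels are square), "cx", "cy" (the principal point, pixels), "R" (3x3) and "t" (3): a world point X has camera coordinates R X + t. Camera axes: x right, y down, z forward; pixel columns grow to the right and rows downward; lengths in m; the calibration is good to about 2 mm. A picture is of the moment at which its call begins. camera_info takes no time and is no camera call.
- bot.finish_job(): hands the job in, once; it reports no verdict.
The state is a dict: "time": time; "q": joint angles; "joint_vel": joint speeds; "joint_torque": joint torques, N m; "tool_pos": TCP position; "tcp_rot": TCP orientation; "wrist_force": force on the tool from outside, world axes, zero at the start; "torque": the same for the moment, N m; "width": opening from 0.0 (shut) to 1.0 (fully open).
Only numpy, scipy, OpenCV 4.12 (cv2) and the standard library are available. Lean on these libraries where they do the work, as an engineer would, in place of code of your own. Each camera call takes 0.05 s, during which the arm holds its last target. There are 200 camera calls.

## Task

Load the blue D-shaped vial rack into the D-shaped seat of the autosampler: keep it upright, turn it so that its flat side (yellow mark) matches the yellow-marked flat of the seat, lower it in without dropping it until it stands fully home on the seat's floor, and let go. Leave the white rack and the round grey rack where they stand.

Things in the scene. Friction and masses are not known exactly. Their poses are not given: they have to be found in the camera images.
- blue_rack: blue D-shaped vial rack, loose, 0.2 kg, on the bench: circle of radius 40 mm cut by an upright flat 18 mm from its centre, 36 mm high. Origin: circle centre on the underside; +x points out through the flat (yellow band), z up. Over the origin stands the grip plate: 12 mm thick along x, 36 mm wide along y, top 98 mm above the underside; pinch it from above. Vial caps around it reach 52 mm.
- seat (a point): D-shaped seat of the white autosampler (fixed). Point: circle centre on the seat floor, 30 mm above the bench; +x points to the seat's flat (yellow edge), z up. Collar rim 24 mm above this floor, outer radius 55 mm. Opening 3.5 mm wider than the rack all round, flared by 7 mm more over its top 10 mm; the rack enters only flat to flat. At +y, 95 mm off, the housing rises to 142 mm above the bench.
- white_rack: bystander, loose: a rack of the same shape, size and axes in white with green caps, at another of the three places, turned anyhow
- grey_rack: bystander, loose: a round grey rack with red caps, 80 mm across and without any flat, 98 mm high over its grip plate, at the remaining place, turned anyhow
Things that resemble listed ones, but are neither listed nor needed, are in the scene too. What is shaped like the blue_rack but pink is not meant.

How it is judged:
By the outcome, as a careful person would: the job done as asked, in the order asked, and still so for the second after the job is handed in, with the robot touching nothing.
It also fails if it takes over 40 s, if anything falls off the work surface, if the arm or the gripper's body presses on something with over 40 N, if the wrist force passes 120 N, or if a joint passes its speed limit or range.

## Working session

There is one attempt and no reset: what is moved stays moved. The work goes in short steps, Python scripts to look and compute and a tool call to move; the robot and the scene stay as the last step left them, time stands still between calls to the robot, and variables do not carry over. Pictures are saved under pics/ and viewed, about 8 in all and at most 12, crops included, and the job is handed in when it is done.

Besides the shell and the picture viewer there is one more tool, called as name(argument=value, ...), one argument or row to a line, values as JSON. jog_arm: Moves the arm, as the interface text tells. Its arguments: {"type":"object","properties":{"motion":{"type":"array"},"fingers":{"type":"number"},"grip_force":{"type":"number"}},"required":["motion"]}

```bash
mkdir -p pics; python3 - <<'E'
from workcell import bot, viewer
import cv2,numpy as np
for n in("top","side"):
    p,d=viewer.read_camera(n); cv2.imwrite(f"pics/{n}0.png",p[...,::-1]); np.savez(f"{n}0.npz",p=p,d=d)
    print(n,viewer.camera_info(n),(d>0).mean())
s=bot.read_state();print(s)
a=[cv2.imread(f"pics/{n}0.png") for n in("top","side")]
E
```

```text
top {'vertical_fov': 47.36799496163663, 'cx': 252.7864582092592, 'cy': 189.19224440312203, 'R': array([[ 0.02898076, -0.99897334,  0.03481934],
       [-0.9817446 , -0.03499733, -0.18695646],
       [ 0.1879831 , -0.02876556, -0.98175093]]), 't': array([-0.12853718,  0.54399058,  0.89631397])} 0.9959869384765625
side {'vertical_fov': 53.42676344084376, 'cx': 259.9131350174967, 'cy': 191.3988113963132, 'R': array([[-0.97926228, -0.20231093,  0.01075514],
       [-0.13896333,  0.6321098 , -0.76231646],
       [ 0.14742652, -0.74800233, -0.64711509]]), 't': array([0.51018639, 0.15782378, 0.90092057])} 0.9961293538411459
{'time': 0.1, 'q': array([ 1.29110501e+00,  2.64659684e-01,  1.60528110e+00,  2.58904772e-05,
        1.27367546e+00, -3.69040266e-02]), 'joint_vel': array([-0.0011721 , -0.00187363, -0.00347105, -0.00022486,  0.00044099,
       -0.0007862 ]), 'joint_torque': array([-1.21491860e-05, -5.16703963e+01, -3.68589807e+01, -3.39767519e-05,
        6.18925624e-03, -3.18510240e-05]), 'tool_pos': array([0.16208654, 0.65455788, 0.23007515]), 'tcp_rot': array([-0.38040348, -3.11812925,  0.00313245]), 'wrist_force': array([-0.01183388, -0.49212239, -0.17610682]), 'torque': array([-0.0902884 , -0.01884944,  0.00722813]), 'width': 0.9990808260151197}
```

View pics/top0.png

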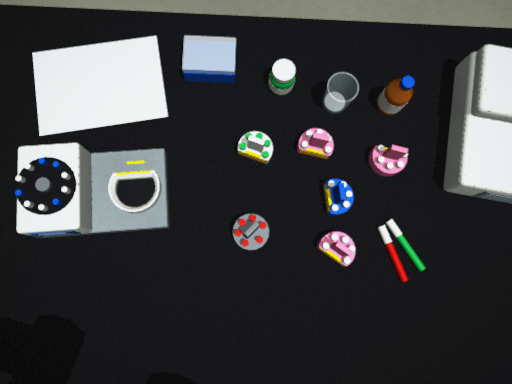

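View pics/side0.png

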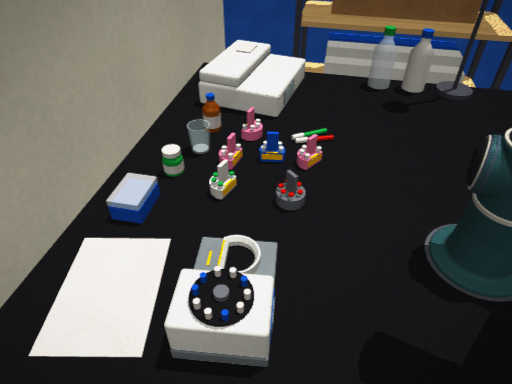

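Top view: the blue rack is at (338,196), and in the side view at (272,147). The seat is at (133,187), with its yellow edge at (135,170). The others are the white rack (255,147), the grey rack (251,231), and pink look-alikes at (316,143), (389,158) and (338,248). Blue plus the yellow flat fits only (338,196). The blue box at (210,58) and the blue bottle cap have no D shape or plate. Next I'll measure it and confirm with a crop.

```bash
cat > h.py <<'E'
from workcell import bot, viewer
import cv2,numpy as np
def load(n):
    z=np.load(n+"0.npz"); return z["p"],z["d"]
def cam(n):
    c=viewer.camera_info(n); f=192/np.tan(np.radians(c["vertical_fov"]/2)); return f,c["cx"],c["cy"],np.array(c["R"]),np.array(c["t"])
def cloud(n,d):
    f,cx,cy,R,t=cam(n); v,u=np.mgrid[:384,:512]
    X=np.stack([(u-cx)/f*d,(v-cy)/f*d,d],-1)
    return (X-t)@R
def ray(n,u,v,z):
    f,cx,cy,R,t=cam(n); w=R.T@np.array([(u-cx)/f,(v-cy)/f,1]); o=-R.T@t
    return o+w*(z-o[2])/w[2]
def hsv(p): return cv2.cvtColor(p,cv2.COLOR_RGB2HSV)
E
python3 - <<'E'
from h import *
for n,(u0,u1,v0,v1),(s0,s1,t0,t1) in(("top",(318,362,172,222),(100,172,145,235)),("side",(255,292,125,170),(190,285,232,275))):
    p,d=load(n);W=cloud(n,d);H=hsv(p)
    blue=(H[...,0]>100)&(H[...,0]<130)&(H[...,1]>130)&(H[...,2]>60); yel=(H[...,0]>18)&(H[...,0]<35)&(H[...,1]>140)&(H[...,2]>100)
    def box(m,a,b,c,e):
        o=np.zeros_like(m);o[c:e,a:b]=m[c:e,a:b];return o
    B=W[box(blue,u0,u1,v0,v1)];Y=W[box(yel,u0,u1,v0,v1)]
    pl=B[(B[:,2]>.06)]; tp=B[B[:,2]>.09]
    print(n,"blue",len(B),"z",np.percentile(B[:,2],[2,50,98]).round(3),"plate",len(pl),pl.mean(0).round(4),"top",len(tp),tp.mean(0).round(4), "yel",len(Y),Y.mean(0).round(4))
    q=tp[:,:2]
    if len(q)>3: print(" plate angle(long axis)",np.degrees(np.arctan2(*np.linalg.svd(q-q.mean(0))[2][0][::-1])), np.ptp(q,axis=0))
    q=Y[:,:2];print(" yellow line",np.degrees(np.arctan2(*np.linalg.svd(q-q.mean(0))[2][0][::-1])),np.ptp(Y,axis=0).round(3))
    c=B[(B[:,2]>.025)&(B[:,2]<.042)];print(" body",len(c),cv2.minEnclosingCircle(np.float32(c[:,:2])))
    # seat
    S=box(yel,s0,s1,t0,t1)
    k,l,st,ce=cv2.connectedComponentsWithStats(S.astype(np.uint8))
    for i in range(1,k):
        if st[i,4]>5:
            q=W[l==i];print(" seatyel",st[i].tolist(),q.mean(0).round(4),np.degrees(np.arctan2(*np.linalg.svd(q[:,:2]-q[:,:2].mean(0))[2][0][::-1])))
    wm=(H[...,1]<60)&(H[...,2]>150);wm=box(wm,s0,s1,t0,t1)
    q=W[wm&(W[...,2]>.047)&(W[...,2]<.062)]
    print(" rim",len(q),q.mean(0),cv2.minEnclosingCircle(np.float32(q[:,:2])) if len(q) else 0)
p,_=load("top");a=cv2.resize(p[165:228,305:370],(390,378),interpolation=cv2.INTER_CUBIC);b=cv2.resize(p[140:236,85:180],(390,378),interpolation=cv2.INTER_CUBIC)
cv2.imwrite("pics/c1.png",np.hstack([a,b])[...,::-1])
E
```

```text
top blue 583 z [-0.001  0.037  0.099] plate 176 [ 0.5375 -0.2888  0.1039] top 108 [ 0.5366 -0.2882  0.1219] yel 67 [ 0.5378 -0.2756  0.0495]
 plate angle(long axis) 130.56016292010887 [0.19102134 0.2185219 ]
 yellow line 135.6055882956356 [0.193 0.2   0.959]
 body 283 ((0.5420687198638916, -0.29474177956581116), 0.0399915836751461)
 seatyel [126, 161, 19, 3, 45] [0.6048 0.1526 0.0301] -84.17981954567367
 seatyel [117, 170, 33, 4, 52] [0.5772 0.1506 0.0507] -84.81174625814533
 rim 551 [0.53540759 0.14700441 0.05193381] ((0.5443430542945862, 0.1461394876241684), 0.05507297441363335)
side blue 364 z [-0.003  0.045  0.097] plate 135 [ 0.5429 -0.2809  0.0857] top 42 [ 0.5396 -0.2667  0.1093] yel 117 [ 0.5415 -0.2755  0.0224]
 plate angle(long axis) -80.92134199999539 [0.17193746 0.97483145]
 yellow line -171.28740257711345 [0.058 0.016 0.026]
 body 76 ((0.5447726249694824, -0.28894707560539246), 0.03966125100851059)
 seatyel [218, 240, 7, 25, 45] [0.578  0.1521 0.0535] 96.28009181631299
 seatyel [206, 251, 6, 14, 38] [0.6066 0.1538 0.0293] 96.15003821423313
 rim 325 [0.53342736 0.13091302 0.0511106 ] ((0.5455355048179626, 0.1466732919216156), 0.05563884600996971)
```

View pics/c1.png

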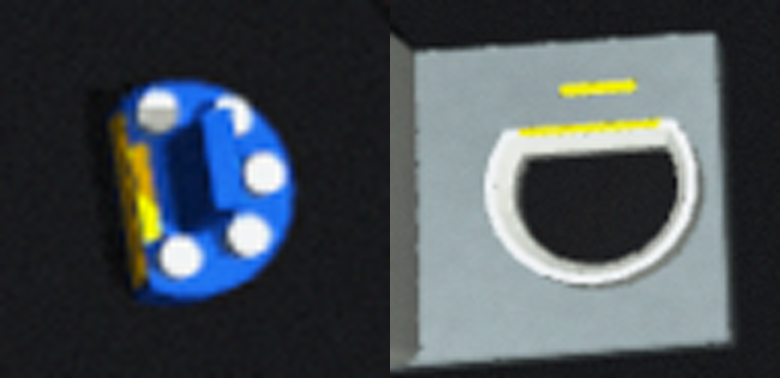

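The left crop confirms it: a blue D-shaped body, white caps, and a yellow flat facing left (+y). The right crop shows the seat, with its flat toward +x. Now I'll clean up the depth outliers and refine the rack's yaw.

```bash
python3 - <<'E'
from h import *
for n,(u0,u1,v0,v1) in(("top",(318,362,172,222)),("side",(255,292,125,170))):
    p,d=load(n);W=cloud(n,d);H=hsv(p)
    blue=(H[...,0]>100)&(H[...,0]<130)&(H[...,1]>130)&(H[...,2]>60); yel=(H[...,0]>15)&(H[...,0]<35)&(H[...,1]>140)&(H[...,2]>60)
    m=np.zeros((384,512),bool);m[v0:v1,u0:u1]=1
    f=lambda q,a,b:q[(q[:,2]>a)&(q[:,2]<b)]
    fit=lambda q:(lambda l:np.degrees(np.arctan2(l[1],l[0])).item())(cv2.fitLine(np.float32(q[:,:2]),cv2.DIST_HUBER,0,.01,.01))
    for nm,q in(("ptop",f(W[m&blue],.092,.103)),("plate",f(W[m&blue],.06,.103)),("yel",f(W[m&yel],.005,.033))):
        if len(q)>4: print(n,nm,len(q),q.mean(0).round(4),np.median(q,0).round(4),"ext",np.ptp(q,axis=0).round(3),"ang",round(fit(q),1),"rect",cv2.minAreaRect(np.float32(q[:,:2])*1000))
    q=f(W[m&(blue|yel|(H[...,1]<60)&(H[...,2]>100))],.03,.06);print("circ",cv2.minEnclosingCircle(np.float32(q[:,:2])))
E
```

```text
top ptop 103 [ 0.5416 -0.294   0.0973] [ 0.5421 -0.2937  0.0976] ext [0.037 0.016 0.009] ang 8.9 rect ((541.8898315429688, -294.25018310546875), (36.165870666503906, 12.260371208190918), 9.661269187927246)
top plate 173 [ 0.5404 -0.2924  0.0886] [ 0.5401 -0.2915  0.0956] ext [0.037 0.016 0.041] ang 9.1 rect ((541.8071899414062, -294.16729736328125), (36.300926208496094, 12.451519012451172), 9.661269187927246)
top yel 50 [ 0.5395 -0.2761  0.025 ] [ 0.5404 -0.2759  0.0255] ext [0.061 0.009 0.018] ang 8.0 rect ((539.9013061523438, -275.8974304199219), (61.8195686340332, 2.595017671585083), 6.729576110839844)
circ ((0.5420498847961426, -0.29482975602149963), 0.0399995855987072)
side ptop 36 [ 0.5439 -0.2899  0.0955] [ 0.5436 -0.289   0.0958] ext [0.033 0.013 0.006] ang 12.2 rect ((544.0181884765625, -290.236083984375), (32.957237243652344, 11.9290189743042), 4.62961483001709)
side plate 134 [ 0.5441 -0.2881  0.0811] [ 0.5441 -0.288   0.0815] ext [0.033 0.017 0.038] ang 8.8 rect ((543.4146728515625, -289.316162109375), (32.85066604614258, 12.003999710083008), 12.248237609863281)
side yel 107 [ 0.5415 -0.2752  0.0212] [ 0.5403 -0.2751  0.0211] ext [0.058 0.016 0.022] ang 8.4 rect ((541.74658203125, -276.5405578613281), (58.89816665649414, 11.961604118347168), 7.763432025909424)
circ ((0.5643357038497925, -0.34137779474258423), 0.08410315960645676)
```

Blue rack at (0.5425, −0.2935), yaw 98.8° (plate top measured at 97.5 mm, circle radius 40.0 mm). Seat at (0.545, 0.1465), yaw 5.9° (rim circle 55 mm). Both match the sizes given. At the rack the jaw yaw of 98.8° keeps joint 6 in range, and it needs −93° for the seat.

jog_arm(
  motion=[
    {"dx": 2.5, "dy": -3.0, "dz": 0.5, "turn": 0.04},
    {"dx": 2.5, "dy": -3.0, "dz": 0.5, "turn": 0.04},
    {"dx": 2.5, "dy": -3.2, "turn": 0.04},
    {"dx": 2.5, "dy": -3.2, "turn": 0.04},
    {"dx": 2.5, "dy": -3.2, "turn": 0.04},
    {"dx": 2.5, "dy": -3.2, "turn": 0.04},
    {"dx": 2.5, "dy": -3.2, "turn": 0.04},
    {"dx": 2.5, "dy": -3.2, "turn": 0.04},
    {"dx": 2.5, "dy": -3.2, "turn": 0.04},
    {"dx": 2.5, "dy": -3.2, "turn": 0.036},
    {"dx": 2.5, "dy": -3.2},
    {"dx": 2.5, "dy": -3.2},
  ],
  fingers=6.5,
  grip_force=40,
)

```text
validation failed for argument at $.mo...
```

jog_arm(
  motion=[
    {"dx": 0.7, "dy": -4.0},
    {"dx": 0.7, "dy": -4.0},
    {"dx": 0.7, "dy": -4.0},
    {"dx": 0.7, "dy": -4.0},
    {"dx": 0.7, "dy": -4.0},
    {"dx": 0.7, "dy": -4.0},
    {"dx": 0.7, "dy": -4.0},
    {"dx": 0.7, "dy": -4.0},
    {"dx": 0.7, "dy": -4.0},
    {"dx": 0.7, "dy": -4.0},
    {"dx": 0.7, "dy": -4.0},
    {"dx": 0.3, "dy": -4.0},
  ],
)

```text
validation failed for argument at $.mo...
```

jog_arm(
  motion=[
    {"dx": 2.5, "dy": -3.0, "dz": 0.5, "turn": 0.04},
    {"dx": 2.5, "dy": -3.0, "dz": 0.5, "turn": 0.04},
    {"dx": 2.5, "dy": -3.2, "dz": 0, "turn": 0.04},
    {"dx": 2.5, "dy": -3.2, "dz": 0, "turn": 0.04},
    {"dx": 2.5, "dy": -3.2, "dz": 0, "turn": 0.04},
    {"dx": 2.5, "dy": -3.2, "dz": 0, "turn": 0.04},
    {"dx": 2.5, "dy": -3.2, "dz": 0, "turn": 0.04},
    {"dx": 2.5, "dy": -3.2, "dz": 0, "turn": 0.04},
    {"dx": 2.5, "dy": -3.2, "dz": 0, "turn": 0.04},
    {"dx": 2.5, "dy": -3.2, "dz": 0, "turn": 0.036},
    {"dx": 2.5, "dy": -3.2, "dz": 0, "turn": 0},
    {"dx": 2.5, "dy": -3.2, "dz": 0, "turn": 0},
  ],
  fingers=6.5,
  grip_force=40,
)

```text
time: 1.1
tool_pos: [0.4628, 0.2733, 0.241]
tcp_rot: [0.241, -3.132, 0.0]
wrist_force: [1.4, -0.0, 0.1]
width: 0.759
```

jog_arm(
  motion=[
    {"dx": 0.6, "dy": -4.1, "dz": 0, "turn": 0},
    {"dx": 0.6, "dy": -4.1, "dz": 0, "turn": 0},
    {"dx": 0.6, "dy": -4.1, "dz": 0, "turn": 0},
    {"dx": 0.6, "dy": -4.1, "dz": 0, "turn": 0},
    {"dx": 0.6, "dy": -4.1, "dz": 0, "turn": 0},
    {"dx": 0.6, "dy": -4.1, "dz": 0, "turn": 0},
    {"dx": 0.6, "dy": -4.1, "dz": 0, "turn": 0},
    {"dx": 0.6, "dy": -4.1, "dz": 0, "turn": 0},
    {"dx": 0.6, "dy": -4.1, "dz": 0, "turn": 0},
    {"dx": 0.6, "dy": -4.1, "dz": 0, "turn": 0},
    {"dx": 0.6, "dy": -4.1, "dz": 0, "turn": 0},
    {"dx": 0.6, "dy": -4.1, "dz": 0, "turn": 0},
  ],
)

```text
time: 2.1
tool_pos: [0.5338, -0.2188, 0.2409]
tcp_rot: [0.24, -3.132, -0.001]
wrist_force: [1.4, 1.0, 0.3]
width: 0.759
```

jog_arm(
  motion=[
    {"dx": 0.4, "dy": -3.6, "dz": 0, "turn": 0},
    {"dx": 0.2, "dy": -2.8, "dz": -1.0, "turn": 0},
    {"dx": 0, "dy": 0, "dz": -2.0, "turn": 0},
    {"dx": 0, "dy": 0, "dz": -2.0, "turn": 0},
    {"dx": 0, "dy": 0, "dz": -2.0, "turn": 0},
    {"dx": 0, "dy": 0, "dz": -2.0, "turn": 0},
    {"dx": 0, "dy": 0, "dz": -2.0, "turn": 0},
    {"dx": 0, "dy": 0, "dz": 0, "turn": 0},
    {"dx": 0, "dy": 0, "dz": 0, "turn": 0},
  ],
)

```text
time: 2.85
tool_pos: [0.5389, -0.28, 0.1295]
tcp_rot: [0.24, -3.129, -0.004]
wrist_force: [0.7, -0.5, 0.3]
width: 0.758
```

jog_arm(
  motion=[
    {"dx": 0.35, "dy": -1.3, "dz": 0, "turn": 0},
    {"dx": 0, "dy": 0, "dz": 0, "turn": 0},
    {"dx": 0, "dy": 0, "dz": -1.5, "turn": 0},
    {"dx": 0, "dy": 0, "dz": -1.5, "turn": 0},
    {"dx": 0, "dy": 0, "dz": -1.5, "turn": 0},
    {"dx": 0, "dy": 0, "dz": -1.0, "turn": 0},
    {"dx": 0, "dy": 0, "dz": -0.7, "turn": 0},
    {"dx": 0, "dy": 0, "dz": 0, "turn": 0},
    {"dx": 0, "dy": 0, "dz": 0, "turn": 0},
  ],
)

```text
time: 3.6
tool_pos: [0.5441, -0.2941, 0.0698]
tcp_rot: [-0.24, 3.132, -0.0]
wrist_force: [0.3, 0.6, 0.1]
width: 0.761
```

```bash
python3 - <<'E'
from h import *
a=[]
for n,(u,v) in(("top",(338,196)),("side",(272,147))):
    p,d=viewer.read_camera(n); a.append(cv2.resize(p[max(0,v-60):v+60,u-60:u+60],(390,390),interpolation=cv2.INTER_CUBIC))
cv2.imwrite("pics/c2.png",np.hstack(a)[...,::-1]);s=bot.read_state();print(s["tool_pos"],s["tcp_rot"],s["q"],s["wrist_force"])
E
```

```text
[ 0.54466316 -0.2943308   0.07050833] [-2.40361887e-01  3.13073226e+00 -1.86109901e-03] [-5.35652508e-01  3.02300328e-01  1.87175632e+00 -2.89276718e-05
  9.65507289e-01 -2.25968171e+00] [-0.51127036 -0.61374254  0.06882249]
```

View pics/c2.png

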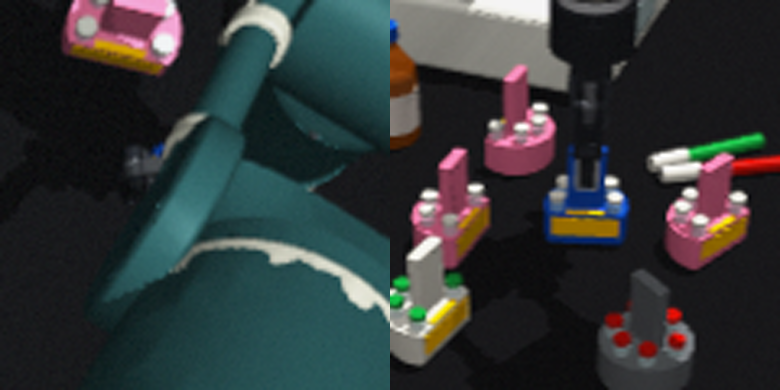

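The side view shows the finger in front of the blue plate and centred on it. The top view is blocked by the arm. I'll go 6 mm lower and close.

jog_arm(
  motion=[
    {"dx": -0.1, "dy": 0, "dz": -0.6, "turn": 0},
    {"dx": 0, "dy": 0, "dz": 0, "turn": 0},
    {"dx": 0, "dy": 0, "dz": 0, "turn": 0},
  ],
)

```text
time: 3.95
tool_pos: [0.5425, -0.2936, 0.0631]
tcp_rot: [0.24, -3.132, -0.0]
wrist_force: [-0.1, -0.4, 0.4]
width: 0.756
```

jog_arm(
  motion=[
    {"dx": 0, "dy": 0, "dz": 0, "turn": 0},
    {"dx": 0, "dy": 0, "dz": 0, "turn": 0},
    {"dx": 0, "dy": 0, "dz": 0, "turn": 0},
    {"dx": 0, "dy": 0, "dz": 0, "turn": 0},
    {"dx": 0, "dy": 0, "dz": 0, "turn": 0},
    {"dx": 0, "dy": 0, "dz": 0, "turn": 0},
    {"dx": 0, "dy": 0, "dz": 0, "turn": 0},
    {"dx": 0, "dy": 0, "dz": 0, "turn": 0},
    {"dx": 0, "dy": 0, "dz": 0, "turn": 0},
    {"dx": 0, "dy": 0, "dz": 0, "turn": 0},
  ],
  fingers=0,
  grip_force=60,
)

```text
time: 4.78
tool_pos: [0.5429, -0.294, 0.0634]
tcp_rot: [-0.24, 3.132, -0.001]
wrist_force: [1.1, -0.4, 1.3]
width: 0.132
```

jog_arm(
  motion=[
    {"dx": 0, "dy": 0, "dz": 0.5, "turn": 0},
    {"dx": 0, "dy": 0, "dz": 1.0, "turn": 0},
    {"dx": 0, "dy": 0, "dz": 1.5, "turn": 0},
    {"dx": 0, "dy": 0, "dz": 2.0, "turn": 0},
    {"dx": 0, "dy": 0, "dz": 2.0, "turn": 0},
    {"dx": 0, "dy": 0, "dz": 2.0, "turn": 0},
    {"dx": 0, "dy": 0, "dz": 2.0, "turn": 0},
    {"dx": 0, "dy": 0, "dz": 2.0, "turn": 0},
    {"dx": 0, "dy": 0, "dz": 1.0, "turn": 0},
    {"dx": 0, "dy": 0, "dz": 0, "turn": 0},
  ],
)

```text
time: 5.62
tool_pos: [0.5445, -0.2947, 0.2072]
tcp_rot: [-0.24, 3.127, -0.005]
wrist_force: [0.1, -0.4, -2.5]
width: 0.132
```

jog_arm(
  motion=[
    {"dx": 0, "dy": 1.5, "dz": 0, "turn": -0.04},
    {"dx": 0, "dy": 2.5, "dz": 0, "turn": -0.08},
    {"dx": 0, "dy": 2.5, "dz": 0, "turn": -0.08},
    {"dx": 0, "dy": 2.5, "dz": 0, "turn": -0.08},
    {"dx": 0, "dy": 2.5, "dz": 0, "turn": -0.08},
    {"dx": 0, "dy": 2.5, "dz": 0, "turn": -0.08},
    {"dx": 0, "dy": 2.5, "dz": 0, "turn": -0.08},
    {"dx": 0, "dy": 2.5, "dz": 0, "turn": -0.08},
    {"dx": 0, "dy": 2.5, "dz": 0, "turn": -0.08},
    {"dx": 0, "dy": 2.5, "dz": 0, "turn": -0.08},
    {"dx": 0, "dy": 2.5, "dz": 0, "turn": -0.08},
    {"dx": 0, "dy": 2.5, "dz": 0, "turn": -0.08},
  ],
)

```text
time: 6.62
tool_pos: [0.5415, -0.0025, 0.2016]
tcp_rot: [-1.18, -2.909, 0.001]
wrist_force: [0.3, -0.4, -2.9]
width: 0.133
```

jog_arm(
  motion=[
    {"dx": 0, "dy": 2.5, "dz": 0, "turn": -0.12},
    {"dx": 0, "dy": 2.5, "dz": 0, "turn": -0.12},
    {"dx": 0, "dy": 2.5, "dz": 0, "turn": -0.12},
    {"dx": 0, "dy": 2.0, "dz": 0, "turn": -0.12},
    {"dx": 0, "dy": 1.5, "dz": 0, "turn": -0.12},
    {"dx": 0, "dy": 1.0, "dz": 0, "turn": -0.08},
    {"dx": 0, "dy": 0, "dz": 0, "turn": -0.021},
    {"dx": 0, "dy": 0, "dz": 0, "turn": 0},
    {"dx": 0, "dy": 0, "dz": 0, "turn": 0},
  ],
)

```text
time: 7.37
tool_pos: [0.5422, 0.1156, 0.2023]
tcp_rot: [-2.101, -2.334, 0.003]
wrist_force: [0.0, 0.2, -0.5]
width: 0.132
```

jog_arm(
  motion=[
    {"dx": 0.1, "dy": 1.0, "dz": 0, "turn": 0},
    {"dx": 0.1, "dy": 1.0, "dz": -1.0, "turn": 0},
    {"dx": 0.1, "dy": 1.0, "dz": -1.0, "turn": 0},
    {"dx": 0, "dy": 0, "dz": -1.0, "turn": 0},
    {"dx": 0, "dy": 0, "dz": -1.0, "turn": 0},
    {"dx": 0, "dy": 0, "dz": 0, "turn": 0},
    {"dx": 0, "dy": 0, "dz": 0, "turn": 0},
    {"dx": 0, "dy": 0, "dz": 0, "turn": 0},
  ],
)

```text
time: 8.03
tool_pos: [0.5457, 0.146, 0.163]
tcp_rot: [-2.104, -2.333, 0.001]
wrist_force: [0.1, -0.1, -0.5]
width: 0.133
```

```bash
python3 - <<'E'
from h import *
a=[]
for n,(u,v) in(("top",(140,180)),("side",(240,230))):
    p,d=viewer.read_camera(n); np.savez(f"{n}1.npz",p=p,d=d);a.append(cv2.resize(p[v-75:v+75,u-75:u+75],(390,390),interpolation=cv2.INTER_CUBIC))
    W=cloud(n,d);H=hsv(p);m=np.zeros((384,512),bool);m[v-75:v+75,u-75:u+75]=1
    m&=(abs(W[...,0]-.545)<.06)&(abs(W[...,1]-.1465)<.06)
    blue=m&(H[...,0]>100)&(H[...,0]<130)&(H[...,1]>130)&(H[...,2]>60)&(W[...,2]>.06)
    yel=m&(H[...,0]>15)&(H[...,0]<35)&(H[...,1]>140)&(H[...,2]>60)&(W[...,2]>.065)
    for nm,k in(("blue",blue),("yel",yel)):
        q=W[k]
        if len(q)>5:
            l=cv2.fitLine(np.float32(q[:,:2]),cv2.DIST_HUBER,0,.01,.01).ravel()
            print(n,nm,len(q),q.mean(0).round(4),"lo",np.percentile(q,1,axis=0).round(3),"hi",np.percentile(q,99,axis=0).round(3),"ang",np.degrees(np.arctan2(l[1],l[0])).round(1))
cv2.imwrite("pics/c3.png",np.hstack(a)[...,::-1]);s=bot.read_state();print(s["tool_pos"],s["tcp_rot"],s["q"],s["wrist_force"])
E
```

```text
top blue 593 [0.5303 0.1246 0.1404] lo [0.504 0.104 0.107] hi [0.561 0.153 0.199] ang -32.3
top yel 11 [0.5606 0.1325 0.136 ] lo [0.558 0.129 0.134] hi [0.562 0.137 0.138] ang 79.3
side blue 764 [0.5341 0.1645 0.1406] lo [0.507 0.119 0.104] hi [0.559 0.186 0.203] ang 44.2
side yel 31 [0.5612 0.1493 0.1368] lo [0.553 0.133 0.115] hi [0.566 0.184 0.166] ang -86.8
[0.54632335 0.14605405 0.16392646] [2.10395506e+00 2.33200611e+00 1.43545695e-03] [ 2.17235570e-01  1.09763509e-01  1.91408772e+00 -9.04839942e-05
  1.11656072e+00  1.14546434e-01] [-0.72344774 -0.08952172 -0.6253413 ]
```

View pics/c3.png

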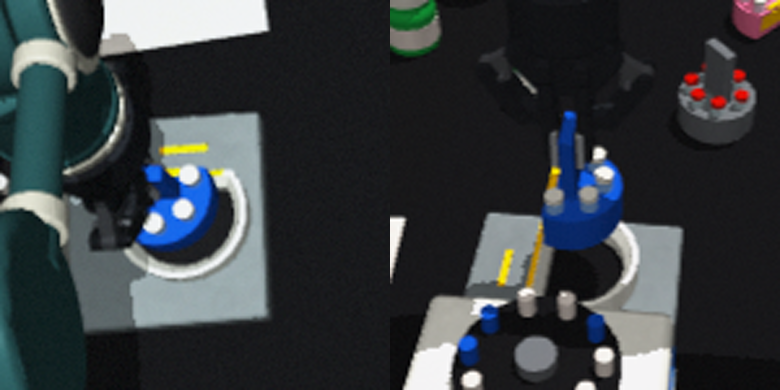

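The side view shows the rack hanging over the seat with its yellow flat toward the seat's yellow edge. The body looks slightly tilted, so I'll fit a plane to its top face and measure the offsets.

```bash
cat > fit.py <<'E'
from h import *
def run(tag,zc,save=None):
    for n in("top","side"):
        z=np.load(f"{n}{tag}.npz");p,d=z["p"],z["d"];W=cloud(n,d);H=hsv(p)
        m=(np.hypot(W[...,0]-.545,W[...,1]-.1465)<.05)&(W[...,2]>.06)
        blue=m&(H[...,0]>100)&(H[...,0]<130)&(H[...,1]>130)&(H[...,2]>60)
        q=W[blue&(abs(W[...,2]-zc)<.012)]
        # dominant near-horizontal plane by trimmed LSQ
        k=np.ones(len(q),bool)
        for _ in range(12):
            A=np.c_[q[:,:2]-[.545,.1465],np.ones(len(q))];c=np.linalg.lstsq(A[k],q[k,2],rcond=None)[0];r=abs(q[:,2]-A@c);k=r<max(.0015,np.percentile(r,60)*.9)
        print(n,"top face",k.sum(),"slope deg x,y",np.degrees(c[:2]).round(1),"z0",c[2].round(4))
        q=q[k];hull=cv2.convexHull(np.float32(q[:,:2]*1000))[:,0]
        out=hull[(np.hypot(*(hull-[545,146.5]).T)>30)]
        # circle fit on hull points away from flat
        o=out[out[:,0]<552]
        if len(o)>4:
            A=np.c_[2*o,np.ones(len(o))];s=np.linalg.lstsq(A,(o**2).sum(1),rcond=None)[0];print("  circle",s[:2].round(1),"r",np.sqrt(s[2]+(s[:2]**2).sum()).round(1),len(o))
        print("  extents",q.min(0).round(4),q.max(0).round(4))
        t=W[blue&(W[...,2]>zc+.035)]
        if len(t)>8:
            u,s,v=np.linalg.svd(t-t.mean(0),full_matrices=False);print("  plate",len(t),t.mean(0).round(4),"normal",v[2].round(3),t.min(0).round(4),t.max(0).round(4))
E
python3 -c "
from fit import *
run(1,.137)"
```

```text
top top face 228 slope deg x,y [0.6 1.3] z0 0.1358
  circle [540.3 139.7] r 35.5 15
  extents [0.5037 0.1043 0.1333] [0.5631 0.1545 0.1369]
  plate 73 [0.5433 0.1301 0.1913] normal [ 0.039 -0.996  0.083] [0.5021 0.1252 0.1721] [0.5556 0.1379 0.2228]
side top face 207 slope deg x,y [-0.2  0.1] z0 0.1349
  circle [546.2 146.2] r 39.2 12
  extents [0.5074 0.1132 0.1334] [0.562  0.1849 0.1365]
  plate 127 [0.5449 0.1546 0.193 ] normal [-0.951 -0.267 -0.158] [0.5359 0.13   0.1723] [0.5536 0.1648 0.2275]
```

There's no tilt (slopes under 1.3°). The centre (546, 146) agrees with the TCP, and the rack's yaw is 6°. Lowering.

jog_arm(
  motion=[
    {"dx": -0.1, "dy": 0, "dz": -0.8, "turn": 0},
    {"dx": 0, "dy": 0, "dz": -0.8, "turn": 0},
    {"dx": 0, "dy": 0, "dz": -0.8, "turn": 0},
    {"dx": 0, "dy": 0, "dz": -0.8, "turn": 0},
    {"dx": 0, "dy": 0, "dz": -0.8, "turn": 0},
    {"dx": 0, "dy": 0, "dz": -0.4, "turn": 0},
    {"dx": 0, "dy": 0, "dz": 0, "turn": 0},
    {"dx": 0, "dy": 0, "dz": 0, "turn": 0},
    {"dx": 0, "dy": 0, "dz": 0, "turn": 0},
  ],
)

```text
time: 8.88
tool_pos: [0.5451, 0.1463, 0.1196]
tcp_rot: [2.104, 2.333, 0.001]
wrist_force: [0.0, -0.1, -1.8]
width: 0.132
```

jog_arm(
  motion=[
    {"dx": 0, "dy": 0, "dz": -0.3, "turn": 0},
    {"dx": 0, "dy": 0, "dz": -0.3, "turn": 0},
    {"dx": 0, "dy": 0, "dz": -0.3, "turn": 0},
    {"dx": 0, "dy": 0, "dz": -0.3, "turn": 0},
    {"dx": 0, "dy": 0, "dz": 0, "turn": 0},
    {"dx": 0, "dy": 0, "dz": 0, "turn": 0},
  ],
)

```text
time: 9.38
tool_pos: [0.5445, 0.1461, 0.1069]
tcp_rot: [-2.104, -2.332, 0.001]
wrist_force: [-0.7, 0.1, -1.4]
width: 0.134
```

jog_arm(
  motion=[
    {"dx": 0, "dy": 0, "dz": -0.2, "turn": 0},
    {"dx": 0, "dy": 0, "dz": -0.2, "turn": 0},
    {"dx": 0, "dy": 0, "dz": -0.2, "turn": 0},
    {"dx": 0, "dy": 0, "dz": -0.2, "turn": 0},
    {"dx": 0, "dy": 0, "dz": -0.2, "turn": 0},
    {"dx": 0, "dy": 0, "dz": 0, "turn": 0},
    {"dx": 0, "dy": 0, "dz": 0, "turn": 0},
  ],
)

```text
time: 9.97
tool_pos: [0.5446, 0.1462, 0.0971]
tcp_rot: [-2.104, -2.333, 0.0]
wrist_force: [-0.1, 0.5, -2.6]
width: 0.131
```

jog_arm(
  motion=[
    {"dx": 0, "dy": 0, "dz": -0.1, "turn": 0},
    {"dx": 0, "dy": 0, "dz": -0.1, "turn": 0},
    {"dx": 0, "dy": 0, "dz": 0, "turn": 0},
    {"dx": 0, "dy": 0, "dz": 0, "turn": 0},
  ],
)

```text
time: 10.3
tool_pos: [0.5447, 0.1462, 0.0952]
tcp_rot: [-2.104, -2.333, 0.0]
wrist_force: [0.1, 0.5, -1.9]
width: 0.132
```

jog_arm(
  motion=[
    {"dx": 0, "dy": 0, "dz": -0.1, "turn": 0},
    {"dx": 0, "dy": 0, "dz": 0, "turn": 0},
    {"dx": 0, "dy": 0, "dz": 0, "turn": 0},
  ],
)

```text
time: 10.55
tool_pos: [0.5447, 0.1462, 0.0942]
tcp_rot: [-2.104, -2.333, 0.0]
wrist_force: [-0.3, -0.6, -1.7]
width: 0.131
```

jog_arm(
  motion=[
    {"dx": 0, "dy": 0, "dz": -0.1, "turn": 0},
    {"dx": 0, "dy": 0, "dz": 0, "turn": 0},
    {"dx": 0, "dy": 0, "dz": 0, "turn": 0},
  ],
)

```text
time: 10.8
tool_pos: [0.545, 0.1463, 0.0934]
tcp_rot: [2.104, 2.333, 0.001]
wrist_force: [-0.2, 0.4, -0.9]
width: 0.132
```

jog_arm(
  motion=[
    {"dx": 0, "dy": 0, "dz": -0.05, "turn": 0},
    {"dx": 0, "dy": 0, "dz": 0, "turn": 0},
    {"dx": 0, "dy": 0, "dz": 0, "turn": 0},
  ],
)

```text
time: 11.05
tool_pos: [0.545, 0.1463, 0.0934]
tcp_rot: [2.104, 2.333, 0.001]
wrist_force: [-2.3, -0.0, 4.1]
width: 0.126
```

jog_arm(
  motion=[
    {"dx": 0, "dy": 0, "dz": -0.05, "turn": 0},
    {"dx": 0, "dy": 0, "dz": 0, "turn": 0},
    {"dx": 0, "dy": 0, "dz": 0, "turn": 0},
  ],
)

```text
time: 11.3
tool_pos: [0.5451, 0.1463, 0.0934]
tcp_rot: [2.104, 2.333, 0.001]
wrist_force: [-2.4, -0.3, 8.3]
width: 0.128
```

Contact came at TCP z = 0.0934, which is exactly the grasp height (0.0634) plus the 30 mm floor, so the rack is home. Releasing.

jog_arm(
  motion=[
    {"dx": 0, "dy": 0, "dz": 0.05, "turn": 0},
    {"dx": 0, "dy": 0, "dz": 0, "turn": 0},
    {"dx": 0, "dy": 0, "dz": 0, "turn": 0},
    {"dx": 0, "dy": 0, "dz": 0, "turn": 0},
    {"dx": 0, "dy": 0, "dz": 0, "turn": 0},
    {"dx": 0, "dy": 0, "dz": 0, "turn": 0},
    {"dx": 0, "dy": 0, "dz": 0, "turn": 0},
  ],
  fingers=4.5,
)

```text
time: 11.88
tool_pos: [0.5447, 0.1462, 0.0926]
tcp_rot: [-2.104, -2.333, 0.0]
wrist_force: [0.9, -1.2, 0.1]
width: 0.525
```

jog_arm(
  motion=[
    {"dx": 0, "dy": 0, "dz": 0.5, "turn": 0},
    {"dx": 0, "dy": 0, "dz": 1.0, "turn": 0},
    {"dx": 0, "dy": 0, "dz": 2.0, "turn": 0},
    {"dx": 0, "dy": 0, "dz": 2.0, "turn": 0},
    {"dx": 0, "dy": 0, "dz": 2.0, "turn": 0},
    {"dx": 0, "dy": 0, "dz": 2.0, "turn": 0},
    {"dx": 0, "dy": 0, "dz": 2.0, "turn": 0},
    {"dx": 0, "dy": 0, "dz": 2.0, "turn": 0},
    {"dx": 0, "dy": 0, "dz": 1.0, "turn": 0},
  ],
)

```text
time: 12.63
tool_pos: [0.5463, 0.1465, 0.2421]
tcp_rot: [2.102, 2.33, 0.007]
wrist_force: [0.5, -0.6, 0.8]
width: 0.526
```

jog_arm(
  motion=[
    {"dx": 0, "dy": -3.0, "dz": 0, "turn": 0},
    {"dx": 0, "dy": -4.0, "dz": 0, "turn": 0},
    {"dx": 0, "dy": -4.0, "dz": 0, "turn": 0},
    {"dx": 0, "dy": -4.0, "dz": 0, "turn": 0},
    {"dx": 0, "dy": -4.0, "dz": 0, "turn": 0},
    {"dx": 0, "dy": -4.0, "dz": 0, "turn": 0},
    {"dx": 0, "dy": -4.0, "dz": 0, "turn": 0},
    {"dx": 0, "dy": -3.0, "dz": 0, "turn": 0},
    {"dx": 0, "dy": 0, "dz": 0, "turn": 0},
    {"dx": 0, "dy": 0, "dz": 0, "turn": 0},
  ],
)

```text
time: 13.47
tool_pos: [0.5445, -0.1554, 0.2379]
tcp_rot: [-2.108, -2.329, -0.0]
wrist_force: [-0.5, 1.7, -0.5]
width: 0.526
```

```bash
python3 - <<'E'
from h import *
a=[]
for n,(u,v) in(("top",(140,185)),("side",(240,240))):
    p,d=viewer.read_camera(n); np.savez(f"{n}2.npz",p=p,d=d);a.append(cv2.resize(p[v-60:v+60,u-60:u+60],(390,390),interpolation=cv2.INTER_CUBIC))
cv2.imwrite("pics/c4.png",np.hstack(a)[...,::-1])
from fit import run
run(2,.066)
s=bot.read_state();print(s["tool_pos"],s["wrist_force"],s["time"])
E
```

```text
top top face 267 slope deg x,y [0.  0.1] z0 0.0659
  circle [542.6 143.1] r 39.0 18
  extents [0.5044 0.1041 0.0643] [0.5642 0.1823 0.0674]
  plate 163 [0.5414 0.1417 0.1221] normal [-0.953 -0.144  0.265] [0.5356 0.1255 0.1013] [0.5501 0.1595 0.131 ]
side top face 216 slope deg x,y [-0.8 -0.2] z0 0.0646
  circle [546.4 146.2] r 39.8 15
  extents [0.5064 0.1055 0.063 ] [0.5645 0.1861 0.0664]
  plate 130 [0.5442 0.1513 0.1208] normal [-0.987 -0.045  0.153] [0.5387 0.1271 0.1015] [0.553  0.1657 0.1287]
[ 0.54463725 -0.15325089  0.23775929] [ 0.67830378  0.56692915 -0.51016964] 13.5667
```

View pics/c4.png

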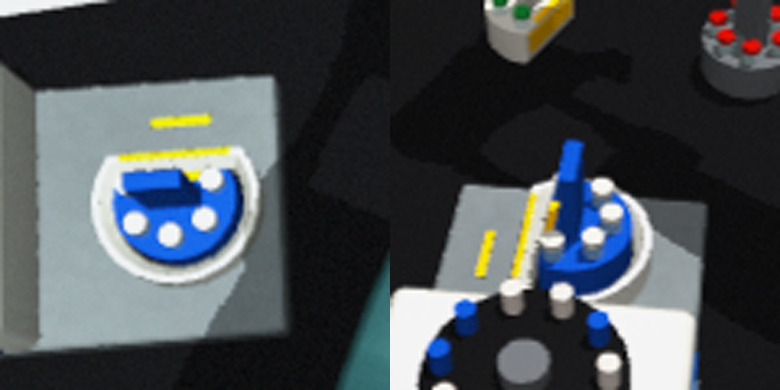

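The rack sits in the seat, flat to flat. Its top face is level at 65–66 mm (expected 66), and the gripper is clear and touching nothing. Handing in.

```bash
python3 -c "
from workcell import bot
print(bot.finish_job())"
```

```text
the job is handed in; nothing more can be done
None
```

The blue rack is in the autosampler seat and released, and the job was handed in at about 13.6 s of the 40 s allowed. I gripped it by its plate, lifted it, turned it −93° so its flat matched the seat's, and lowered it until it touched the floor.

- **Seating:** contact came at a tool height of 93.4 mm, exactly the grasp height plus the 30 mm seat floor. I pressed it down with about 8 N before letting go.
- **Last pictures:** the rack stands level (slopes under 1°) with its top face at 65–66 mm, where 66 mm is expected. Its flat lines up with the seat's yellow edge, and the gripper is clear of everything.
- **Disagreement:** in the last check the two cameras put the rack's centre about 4 mm apart. The top view is partly hidden by caps and shadow. The side view and the tool position agreed to about 1.5 mm.
- **Other racks:** I did not touch the white and grey racks. I did not measure their positions again afterwards.

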